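# Close a spin-casting mould on its centre post

### The job

Close the mould on the bench spin caster: lower the tan upper mould half, collar up, over the post until it lies flat on the tan lower half, then put the clamp cap with the red knob over the post so that it sits flat on the collar. Bring each one all the way down before letting go of it.

Things in the scene. Friction and masses are not known exactly. Their poses are not given: they have to be found in the camera images.
- seat (a point): Seat point: on the post's axis at the top face of the fixed tan lower mould half (130 mm across), 56 mm above the table; z up. The half, with a silvery tree of castings in it, lies on the fixed spin caster, a blue housing 170 x 170 mm. The steel post is 20 mm across and rises 70 mm above this point, its last 8 mm tapered.
- upper_half: Loose tan upper mould half, about 0.4 kg: rigid disc 130 mm across, 18 mm thick, with a central silver collar, 52 mm outside diameter, 34 mm tall (top 52 mm above the underside), to grip across. A 36 mm bore runs through both. Origin: centre of the flat underside, z up; its yaw does not matter. The black half with a copper collar is not wanted.
- clamp_cap: Loose clamp cap, about 0.15 kg: silver, 56 mm across, 30 mm tall, blind bore from below 36 mm wide, 24 mm deep; on top a red round knob 32 mm across, 34 mm tall (64 mm in all), to grip across. Origin: centre of the underside, z up; yaw does not matter. In place its underside is 52 mm above the seat point. A cap with a blue knob is not wanted.
There are look-alikes about, which are no part of the job. Leave any green or purple look-alike of the clamp_cap alone.

How it is judged:
On the way:
1. the tan upper half lies flat on the lower half, over the post (horizontal distance between upper_half and seat below 0.012 m and z of upper_half in the frame of seat between -0.004 and 0.006 m and angle between upper_half's own z axis and vertical below 0.17 rad), for 0.2 s.
At the end, for the whole second after the job is handed in: Tan upper half on the lower half, within 12 mm of the post axis and 6 mm of the seat height; red-knobbed cap on its collar, within 15 mm of the axis, underside 44 to 60 mm above the seat; both tilted under 10 degrees, at rest and let go (all of step 1 and horizontal distance between clamp_cap and seat below 0.015 m and z of clamp_cap in the frame of seat between 0.044 and 0.06 m and angle between clamp_cap's own z axis and vertical below 0.17 rad and linear speed of each of upper_half, clamp_cap below 0.02 m/s); the robot touches nothing.
It fails at once if the upper half is let go over the post more than 15 mm above its seat (horizontal distance between upper_half and seat below 0.05 m and z of upper_half in the frame of seat above 0.015 m and contact force between upper_half and the fingers below 0.05 N).
It fails at once if the clamp cap is let go over the post more than 15 mm above the collar (horizontal distance between clamp_cap and seat below 0.05 m and z of clamp_cap in the frame of seat above 0.067 m and contact force between clamp_cap and the fingers below 0.05 N).
It also fails if it takes over 59 s, if anything falls off the work surface, if the arm or the gripper's body presses on something with over 40 N, if the wrist force passes 120 N, or if a joint passes its speed limit or range.

### The arm

A 6-joint arm with a two-finger parallel gripper is mounted at the origin on the work surface. World frame = base frame: x ahead of the robot, y to its left, z up, the work surface at z = 0. Lengths are in m, angles in rad, forces in N, time in s.
With the tool pointing down it reaches from about 0.275 to 0.875 m from the base axis. Payload 12.5 kg.
Tool frame: the origin (TCP) lies on the centre line of the jaws, within the pads' length; the fingertips stand r.finger_overhang ahead of it and the grasp point (between the pads) lies 3 mm ahead of it (r.finger_overhang is the distance from the TCP to the fingertips, in m); z points along the fingers, y is the direction in which the jaws open and shut (so a half turn about z gives the same grasp; the last joint's range is limited). The gripper opens to 85 mm and grips with 20 to 120 N. Pads are 22 mm wide; open, the fingers measure 114 mm over their backs; the gripper's body (76 mm by 85 mm) begins 54 mm behind the grasp point. The pads swing forward as they close: fully open they stand 13 mm farther back than shut.
Start: joints at [1.033, 0.351, 1.652, -0, 1.139, -0.085], TCP at [0.241, 0.495, 0.253] pointing down, gripper open.
Joint ranges: [-2.75, 2.75], [-0.79, 2.1], [0.01, 2.65], [-1.57, 4.71], [0.07, 3.14], [-2.87, 2.87]. Speed limits (rad/s): [2.22, 2.22, 2.79, 3.14, 3.14, 3.14].

### API

Orientations are given as a unit quaternion [x, y, z, w].
In Python, from cell import r, optics gives the robot as it stands. The module is installed in compiled form; this text tells all that it offers. Calls block until the motion is done:
- r.move_to(position, orientation): joint-space move of the TCP to a pose.
- r.move_linear(position, rot=None, vel=0.15): straight line of the TCP; rot=None keeps the orientation; vel is the mean speed in m/s.
- r.set_joints(angles): joint-space move.
- r.set_gripper(opening, squeeze=None): opening from 0.0 (shut) to 1.0 (fully open); squeeze is the grip in N (None keeps the last); returns when the fingers have stopped.
- r.sleep(seconds).
- r.inverse_kinematics(position, orientation): joint angles nearest the present ones, or None.
- optics.get_image(name): name is "side" or "top"; returns a dict with "pixels" (400x640x3 uint8, red, green, blue), "depth" (400x640 float32, m along the optical axis (not along the pixel's ray), 0 where there is no reading), "fx", "fy", "cx", "cy" (pixels), "D" ([k1, k2, p1, p2, k3] as OpenCV has them; the pictures are not rectified), "camera_from_world" (4x4, takes a point from world to camera coordinates). Camera axes: x right, y down, z forward; pixel columns grow to the right and rows downward; lengths in m; the calibration is good to about 2 mm. A picture is of the moment at which its call begins.
A pose or a line that the arm cannot do raises r.PlanningError and nothing moves.
- r.hand_in(): hands the job in, once; it reports no verdict.
Readings, each from a call of its own:
- r.current_t(): time.
- r.current_q(): joint angles.
- r.current_qvel(): joint speeds.
- r.current_effort(): joint torques, N m.
- r.current_tool_pos(): TCP position.
- r.current_ee_rot(): TCP orientation.
- r.current_contact_force(): force on the tool from outside, world axes, zero at the start.
- r.current_torque(): the same for the moment, N m.
- r.current_opening(): opening from 0.0 (shut) to 1.0 (fully open).
Only numpy, scipy, OpenCV 4.12 (cv2) and the standard library are available. Lean on these libraries where they do the work, as an engineer would, in place of code of your own. Each camera call takes 0.05 s, during which the arm holds its last target.

## Working session

There is one attempt and no reset: what is moved stays moved. The work goes in short steps, each a Python script; the robot and the scene stay as the last script left them, time stands still between calls to the robot, and variables do not carry over. Pictures are saved under pics/ and viewed, and the job is handed in when it is done.

```bash
mkdir -p pics; python3 - <<'E'
from cell import r, optics
import cv2,numpy as np
for n in("side","top"):
    d=optics.get_image(n); cv2.imwrite(f"pics/{n}0.png",d["pixels"][:,:,::-1])
    np.savez(f"{n}0.npz",**d); print(n,d["fx"],d["fy"],d["cx"],d["cy"],d["D"]); print(np.linalg.inv(d["camera_from_world"]).round(3))
print(r.current_t(),r.finger_overhang,r.current_ee_rot(),r.current_opening())
E
```

```text
side 398.2219703929844 398.2219703929844 320.40526948823094 194.41667235892916 [-0.03836234  0.          0.          0.          0.        ]
[[ 0.997 -0.038  0.074  0.543]
 [-0.082 -0.598  0.797 -0.652]
 [ 0.014 -0.801 -0.599  0.539]
 [ 0.     0.     0.     1.   ]]
top 463.0601217017427 463.0601217017427 316.3831829921669 204.02915560372972 [-0.1090913  0.         0.         0.         0.       ]
[[ 0.048 -0.974  0.223  0.362]
 [-0.999 -0.046  0.014  0.003]
 [-0.003 -0.223 -0.975  1.159]
 [ 0.     0.     0.     1.   ]]
0.1 0.022 [ 2.24490582e-01  9.74476113e-01 -5.07384775e-04 -1.61272517e-04] 1.0015121208713764
```

View pics/side0.png

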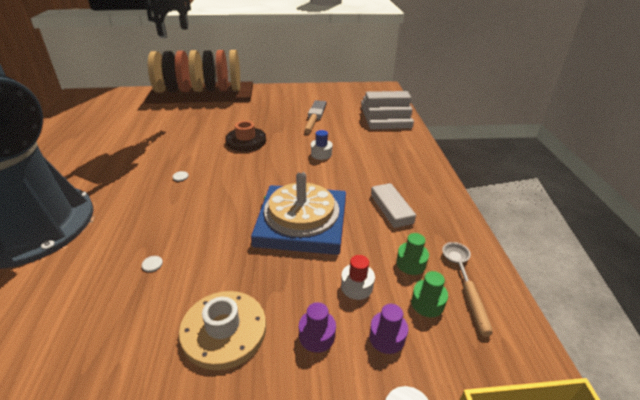

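View pics/top0.png

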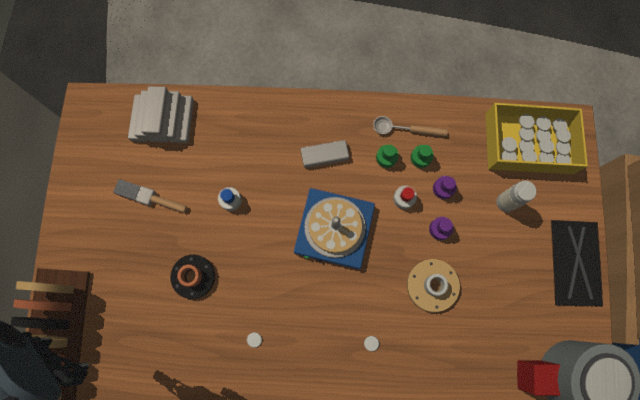

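```bash
cat > h.py <<'E'
import cv2,numpy as np
def ray(d,uv):
    K=np.array([[d["fx"],0,d["cx"]],[0,d["fy"],d["cy"]],[0,0,1.]],float)
    n=cv2.undistortPoints(np.array(uv,float).reshape(-1,1,2),K,np.array(d["D"],float)).reshape(-1,2)
    T=np.linalg.inv(np.array(d["camera_from_world"],float))
    return T[:3,3],np.c_[n,np.ones(len(n))]@T[:3,:3].T
def onz(d,uv,z):
    o,v=ray(d,uv); return o+v*((z-o[2])/v[:,2])[:,None]
def pts(d):   # world point per pixel from depth
    H,W=d["depth"].shape; u,v=np.meshgrid(np.arange(W),np.arange(H))
    o,vv=ray(d,np.c_[u.ravel(),v.ravel()]); return (o+vv*np.array(d["depth"],float).ravel()[:,None]).reshape(H,W,3)
def proj(d,p):
    K=np.array([[d["fx"],0,d["cx"]],[0,d["fy"],d["cy"]],[0,0,1.]],float);T=np.array(d["camera_from_world"],float)
    return cv2.projectPoints(np.array(p,float).reshape(-1,1,3),cv2.Rodrigues(T[:3,:3])[0],T[:3,3],K,np.array(d["D"],float))[0].reshape(-1,2)
def big(m):
    c,_=cv2.findContours(m.astype(np.uint8),cv2.RETR_EXTERNAL,cv2.CHAIN_APPROX_NONE); return max(c,key=cv2.contourArea)
def circ(p):
    A=np.c_[2*p[:,:2],np.ones(len(p))]; s=np.linalg.lstsq(A,(p[:,:2]**2).sum(1),rcond=None)[0]
    return s[:2],np.sqrt(s[2]+s[0]**2+s[1]**2)
E
python3 - <<'E'
from h import *
for n,bs in(("top",[(380,230,110,110),(290,180,95,95),(375,165,65,65)]),("side",[(170,280,110,100),(245,165,110,95),(330,245,60,60)])):
    d=dict(np.load(f"{n}0.npz")); hsv=cv2.cvtColor(d["pixels"],cv2.COLOR_RGB2HSV)
    P=pts(d)
    row=[cv2.resize(d["pixels"][y:y+h,x:x+w],(260,260),interpolation=cv2.INTER_CUBIC) for x,y,w,h in bs]
    cv2.imwrite(f"pics/crop_{n}.png",np.hstack(row)[:,:,::-1])
    for x,y,w,h in bs:
        p=P[y:y+h,x:x+w]; z=p[...,2]
        print(n,(x,y),"z pct",np.percentile(z,[1,10,50,90,99]).round(3))
        for lo,hi in((.012,.026),(.046,.058),(.05,.068),(.11,.135)):
            m=(z>lo)&(z<hi)
            if m.sum()>8: 
                q=p[m]; print("  z",lo,hi,m.sum(),np.median(q,0).round(4),(q.min(0)).round(3),q.max(0).round(3))
E
```

```text
top (380, 230) z pct [-0.004 -0.002  0.002  0.019  0.053]
  z 0.012 0.026 1832 [ 0.4323 -0.2742  0.0189] [ 0.37  -0.342  0.012] [ 0.569 -0.212  0.026]
  z 0.046 0.058 198 [ 0.4349 -0.2794  0.0521] [ 0.41  -0.303  0.046] [ 0.565 -0.252  0.058]
  z 0.05 0.068 175 [ 0.4351 -0.2822  0.0528] [ 0.41  -0.304  0.05 ] [ 0.565 -0.252  0.067]
top (290, 180) z pct [-0.004 -0.001  0.027  0.058  0.104]
  z 0.012 0.026 93 [0.4884 0.0056 0.0232] [ 0.466 -0.126  0.012] [0.657 0.068 0.026]
  z 0.046 0.058 1426 [ 0.5629 -0.0281  0.0562] [ 0.501 -0.093  0.047] [0.627 0.034 0.058]
  z 0.05 0.068 2096 [ 0.5616 -0.0285  0.057 ] [ 0.501 -0.093  0.05 ] [0.627 0.034 0.068]
  z 0.11 0.135 57 [ 0.5609 -0.0289  0.1203] [ 0.553 -0.039  0.11 ] [ 0.572 -0.02   0.13 ]
top (375, 165) z pct [-0.004 -0.002  0.002  0.03   0.066]
  z 0.012 0.026 113 [ 0.6634 -0.2249  0.0188] [ 0.571 -0.293  0.012] [ 0.741 -0.144  0.026]
  z 0.046 0.058 28 [ 0.6363 -0.201   0.0521] [ 0.567 -0.284  0.047] [ 0.659 -0.19   0.058]
  z 0.05 0.068 137 [ 0.6477 -0.2044  0.0646] [ 0.57  -0.284  0.05 ] [ 0.667 -0.19   0.068]
side (170, 280) z pct 
[... 362 characters left out ...]
7  0.116]
  z 0.012 0.026 493 [ 0.5487 -0.1117  0.0195] [ 0.464 -0.128  0.012] [0.658 0.039 0.026]
  z 0.046 0.058 1958 [ 0.5598 -0.046   0.0565] [ 0.499 -0.094  0.046] [0.627 0.035 0.058]
  z 0.05 0.068 2065 [ 0.5613 -0.042   0.0567] [ 0.499 -0.2    0.05 ] [0.643 0.035 0.068]
  z 0.11 0.135 85 [ 0.5627 -0.0351  0.1194] [ 0.553 -0.04   0.11 ] [ 0.573 -0.026  0.127]
side (330, 245) z pct [-0.002 -0.001  0.001  0.047  0.066]
  z 0.012 0.026 238 [ 0.6357 -0.2255  0.0192] [ 0.611 -0.234  0.012] [ 0.677 -0.123  0.026]
  z 0.046 0.058 93 [ 0.6463 -0.2182  0.0522] [ 0.634 -0.221  0.046] [ 0.665 -0.204  0.058]
  z 0.05 0.068 327 [ 0.6488 -0.2111  0.0636] [ 0.634 -0.294  0.05 ] [ 0.68  -0.19   0.067]
```

View pics/crop_top.png

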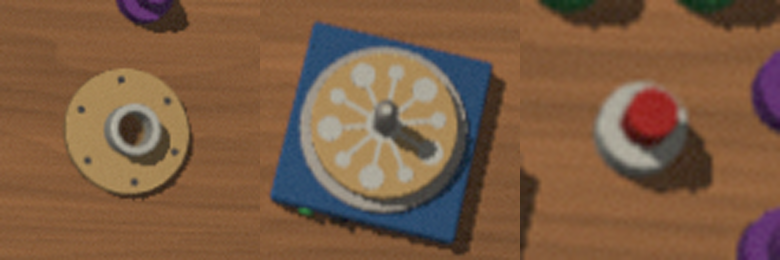

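View pics/crop_side.png

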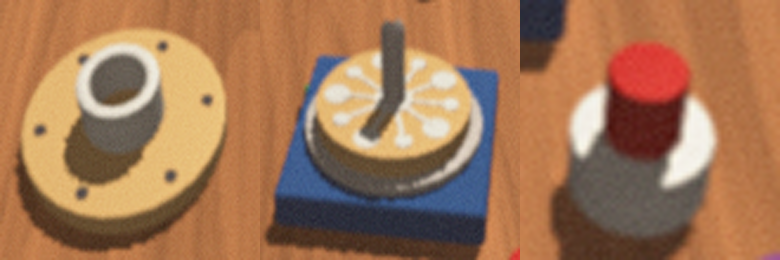

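```bash
python3 - <<'E'
from h import *
for n,uh,po,rk,fl in(("top",(380,230,110,110),(290,180,95,95),(375,165,65,65),None),("side",(170,280,110,100),(245,165,110,95),(330,245,60,60),None)):
    d=dict(np.load(f"{n}0.npz")); hsv=cv2.cvtColor(d["pixels"],cv2.COLOR_RGB2HSV); P=pts(d)
    def bbox(b,m0):
        m=np.zeros(m0.shape,bool); x,y,w,h=b; m[y:y+h,x:x+w]=m0[y:y+h,x:x+w]; return m
    H,S,V=cv2.split(hsv); Z=P[...,2]
    # collar top
    # horizontally nearest: collar top plane points
    def rep(name,m,z,extra=""):
        c=big(m).reshape(-1,2)
        p=onz(d,c,z); mn=cv2.minEnclosingCircle(p[:,:2].astype(np.float32)); print(n,name,m.sum(),"lsq",circ(p)[0].round(4),circ(p)[1].round(4),"enc",np.round(mn[0],4),round(mn[1],4),"pixc",c.mean(0).round(0))
    r1=bbox(uh,(Z>.048)&(Z<.056)&(np.hypot(P[...,0]-.433,P[...,1]+.278)<.05)); rep("collar",r1,.052)
    r2=bbox(uh,(Z>.013)&(Z<.023)&(np.hypot(P[...,0]-.433,P[...,1]+.278)<.09)); rep("disc",r2,.018)
    r3=bbox(po,(Z>.052)&(Z<.061)); rep("lower",r3,.056)
    r4=bbox(po,(Z>.118)); rep("posttop",r4,.126)
    red=bbox(rk,((H<8)|(H>172))&(S>150)&(V>90)); rep("red",red,.064)
    r6=bbox(rk,red&(Z>.059)); rep("redtop",r6,.064)
E
```

```text
top collar 172 lsq [ 0.4335 -0.2773] 0.024 enc [ 0.4328 -0.2775] 0.0261 pixc [436. 284.]
top disc 1744 lsq [ 0.4334 -0.2776] 0.0637 enc [ 0.4338 -0.2774] 0.0655 pixc [433. 285.]
top lower 2008 lsq [ 0.5641 -0.0288] 0.063 enc [ 0.5633 -0.0286] 0.0648 pixc [335. 226.]
top posttop 80 lsq [ 0.5614 -0.0287] 0.0091 enc [ 0.5613 -0.0287] 0.01 pixc [336. 221.]
top red 117 lsq [ 0.6505 -0.203 ] 0.0142 enc [ 0.6507 -0.2019] 0.0167 pixc [407. 193.]
top redtop 110 lsq [ 0.651  -0.2041] 0.0137 enc [ 0.6512 -0.2043] 0.0149 pixc [408. 193.]
side collar 516 lsq [ 0.4316 -0.2786] 0.0259 enc [ 0.4318 -0.2787] 0.0279 pixc [220. 312.]
side disc 3876 lsq [ 0.4313 -0.2791] 0.0648 enc [ 0.433  -0.2784] 0.0671 pixc [222. 328.]
side lower 1957 lsq [ 0.5623 -0.0335] 0.0593 enc [ 0.5625 -0.0307] 0.067 pixc [301. 202.]
side posttop 94 lsq [ 0.5621 -0.0393] 0.0086 enc [ 0.5618 -0.0388] 0.0106 pixc [301. 175.]
side red 265 lsq [ 0.6498 -0.2071] 0.0163 enc [ 0.6504 -0.2087] 0.0194 pixc [360. 263.]
side redtop 232 lsq [ 0.6496 -0.2064] 0.0157 enc [ 0.6503 -0.2079] 0.0182 pixc [359. 262.]
```

Upper half: the tan disc with the silver collar is at top (434,286) and side (222,328). The black and copper half at top (193,277) and the racked discs at about (50,310) are not wanted.

Cap: the red knob is at top (407,193) and side (360,263). I rule out blue (229,199), green (387,156) and (422,156), and purple (445,187) and (442,228).

The crops confirm both choices. The post is at top (336,222) with the lower half around it. Next I'll grasp the upper half.

```bash
cat >> h.py <<'E'
from scipy.spatial.transform import Rotation as R
def down(a):
    y=np.array([np.cos(a),np.sin(a),0]);z=np.array([0,0,-1.]);x=np.cross(y,z)
    return R.from_matrix(np.c_[x,y,z]).as_quat()
SEAT=np.array([.5625,-.0297]); UH=np.array([.4325,-.278]); CAP=np.array([.650,-.2045])
E
python3 - <<'E'
from h import *
from cell import r,optics
print(np.degrees(np.arctan2(*R.from_quat(r.current_ee_rot()).as_matrix()[[1,0],1])))
for p,z in((UH,.045),(SEAT,.101),(SEAT,.23),(CAP,.058)):
    for a in np.radians([-60,-30,0,30,60,90,120,150]):
        q=r.inverse_kinematics([*p,z],down(a)); print(p,round(np.degrees(a)),None if q is None else np.round(q,2)[[0,3,5]])
E
```

```text
64.05415011771395
[ 0.4325 -0.278 ] -60 [-0.66 -0.    0.39]
[ 0.4325 -0.278 ] -30 [-0.66 -0.   -0.14]
[ 0.4325 -0.278 ] 0 [-0.66 -0.   -0.66]
[ 0.4325 -0.278 ] 30 [-0.66 -0.   -1.19]
[ 0.4325 -0.278 ] 60 [-0.66 -0.   -1.71]
[ 0.4325 -0.278 ] 90 [-0.66 -0.   -2.23]
[ 0.4325 -0.278 ] 120 [-0.66 -0.   -2.76]
[ 0.4325 -0.278 ] 150 None
[ 0.5625 -0.0297] -60 [-0.14 -0.    0.91]
[ 0.5625 -0.0297] -30 [-0.14 -0.    0.39]
[ 0.5625 -0.0297] 0 [-0.14 -0.   -0.14]
[ 0.5625 -0.0297] 30 [-0.14 -0.   -0.66]
[ 0.5625 -0.0297] 60 [-0.14 -0.   -1.18]
[ 0.5625 -0.0297] 90 [-0.14 -0.   -1.71]
[ 0.5625 -0.0297] 120 [-0.14 -0.   -2.23]
[ 0.5625 -0.0297] 150 [-0.14 -0.   -2.75]
[ 0.5625 -0.0297] -60 [-0.14 -0.    0.91]
[ 0.5625 -0.0297] -30 [-0.14 -0.    0.39]
[ 0.5625 -0.0297] 0 [-0.14 -0.   -0.14]
[ 0.5625 -0.0297] 30 [-0.14 -0.   -0.66]
[ 0.5625 -0.0297] 60 [-0.14 -0.   -1.18]
[ 0.5625 -0.0297] 90 [-0.14 -0.   -1.71]
[ 0.5625 -0.0297] 120 [-0.14 -0.   -2.23]
[ 0.5625 -0.0297] 150 [-0.14 -0.   -2.75]
[ 0.65   -0.2045] -60 [-0.37 -0.    0.67]
[ 0.65   -0.2045] -30 [-0.37 -0.    0.15]
[ 0.65   -0.2045] 0 [-0.37 -0.   -0.37]
[ 0.65   -0.2045] 30 [-0.37 -0.   -0.9 ]
[ 0.65   -0.2045] 60 [-0.37 -0.   -1.42]
[ 0.65   -0.2045] 90 [-0.37 -0.   -1.94]
[ 0.65   -0.2045] 120 [-0.37 -0.   -2.47]
[ 0.65   -0.2045] 150 None
```

```bash
python3 - <<'E'
from h import *
from cell import r,optics
q=down(np.radians(-30))
r.move_to([*UH,.16],q); r.set_gripper(1.0,60)
r.move_linear([*UH,.046],vel=.12)
print(r.current_contact_force())
r.set_gripper(0.0,60); r.sleep(.2)
print("open",r.current_opening(),r.current_tool_pos(),r.current_contact_force(),r.current_t())
r.move_linear([*UH,.08],vel=.1); r.sleep(.2)
print("open",r.current_opening(),r.current_contact_force(),r.current_torque(),r.current_t())
for n in("side","top"):
    d=optics.get_image(n); cv2.imwrite(f"pics/{n}1.png",d["pixels"][:,:,::-1]);np.savez(f"{n}1.npz",**d)
E
python3 -c "
import cv2,numpy as np
a=cv2.imread('pics/side1.png')[220:400,120:420];b=cv2.imread('pics/top1.png')[180:360,330:560]
cv2.imwrite('pics/c1.png',np.hstack([cv2.resize(a,(400,300)),cv2.resize(b,(380,300))]))"
```

```text
[ 0.00786008  1.34873779 -0.43726363]
open 0.5806075152132991 [ 0.43258505 -0.27804979  0.04665861] [-3.19898093  2.43849572  7.74367587] 4.8667
open 0.5794758659745075 [-0.94086364  0.47786567 -4.08741039] [ 0.02622365 -0.00231426  0.03277709] 5.5583
```

View pics/c1.png

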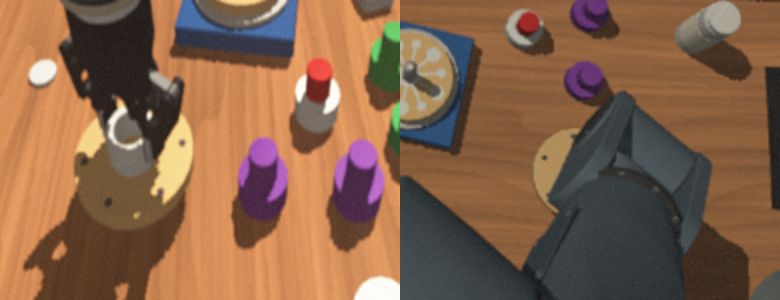

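```bash
cat >> h.py <<'E'
def tanfit(d,c,zlo,zhi,rad=.075):
    P=pts(d); hsv=cv2.cvtColor(d["pixels"],cv2.COLOR_RGB2HSV)
    m=(P[...,2]>zlo)&(P[...,2]<zhi)&(np.hypot(P[...,0]-c[0],P[...,1]-c[1])<rad)&(hsv[...,0]>12)&(hsv[...,0]<28)&(hsv[...,1]>60)&(hsv[...,2]>70)
    p=P[m]
    for _ in range(4):
        c0=p.mean(0); n=np.linalg.svd(p-c0,full_matrices=False)[2][2]; n*=np.sign(n[2]); k=abs((p-c0)@n); p=p[k<max(.003,1.5*k.std())]
    return len(p),n,(c0[2]-(n[0]*(c[0]-c0[0])+n[1]*(c[1]-c0[1]))/n[2] if 0 else c0[2]+((c0[0]-c[0])*n[0]+(c0[1]-c[1])*n[1])/n[2]),p
E
python3 - <<'E'
from h import *
d=dict(np.load("side1.npz")); k,n,z,p=tanfit(d,UH,.03,.075)
print(k,n,z,"tilt deg",np.degrees(np.arccos(n[2])),p.min(0),p.max(0))
d=dict(np.load("side0.npz")); k,n,z,p=tanfit(d,UH,.01,.028)
print(k,n,z,"tilt deg",np.degrees(np.arccos(n[2])))
E
```

```text
3146 [-3.79454583e-04 -8.94608699e-03  9.99959911e-01] 0.05161818006377477 tilt deg 0.5130407590859377 [ 0.36817637 -0.34372505  0.04808097] [ 0.49690393 -0.21916377  0.05448593]
3676 [-0.00161084 -0.00447901  0.99998867] 0.018993085745066817 tilt deg 0.27272136901824
```

```bash
python3 - <<'E'
from h import *
from cell import r,optics
q=down(np.radians(-30))
r.move_linear([*UH,.21],vel=.2); r.move_linear([*SEAT,.21],vel=.2); r.sleep(.2)
print("open",r.current_opening(),r.current_contact_force(),r.current_tool_pos(),r.current_t())
d=optics.get_image("side"); cv2.imwrite("pics/side2.png",d["pixels"][:,:,::-1]);np.savez("side2.npz",**d)
k,n,z,p=tanfit(d,SEAT,.165,.2); print(k,n,z,p.min(0),p.max(0),p.mean(0))
cv2.imwrite("pics/c2.png",cv2.resize(d["pixels"][60:280,180:440,::-1],(700,592)))
E
```

```text
open 0.5786810532084843 [-1.13632403 -0.29674613 -5.3698329 ] [ 0.56233985 -0.03023598  0.21003838] 8.2083
1281 [ 4.11271673e-04 -1.45993191e-02  9.99893340e-01] 0.1819821398461793 [ 0.4983015  -0.09688144  0.17811283] [0.62681987 0.01585975 0.18413232] [ 0.56123569 -0.04909863  0.18172894]
```

View pics/c2.png

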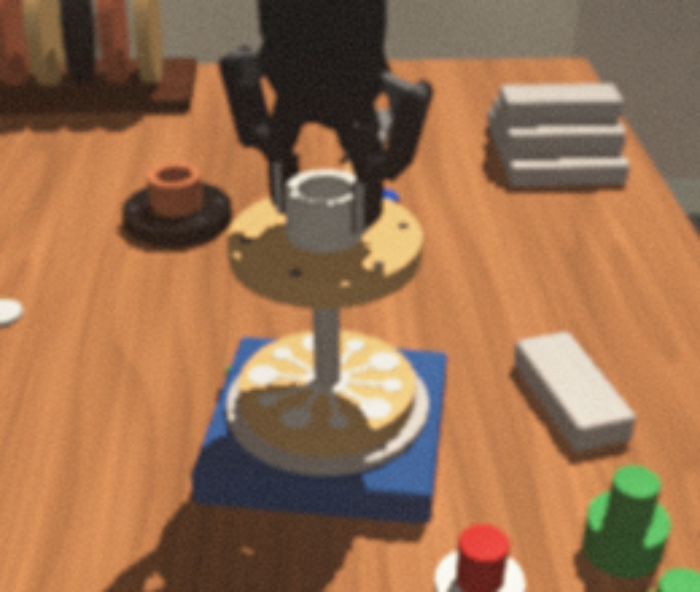

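The half is held level over the post. Post and collar line up at about crop column 325, so I'll lower it.

```bash
python3 - <<'E'
from h import *
from cell import r,optics
f0=r.current_contact_force(); z=.21; 
steps=list(np.arange(.195,.109,-.015))+list(np.arange(.1075,.0985,-.0015))
for z in steps:
    r.move_linear([*SEAT,z],vel=.08 if z>.11 else .03)
    f=r.current_contact_force()-f0; print(round(z,4),r.current_tool_pos()[2].round(4),f.round(1))
    if f[2]>12 or np.hypot(f[0],f[1])>15: break
r.sleep(.2); print(r.current_t(),r.current_opening())
d=optics.get_image("side"); np.savez("side3.npz",**d)
k,n,zz,p=tanfit(d,SEAT,.06,.13); print(k,n,zz,p.min(0),p.max(0))
cv2.imwrite("pics/c3.png",cv2.resize(d["pixels"][60:280,180:440,::-1],(700,592)))
E
```

```text
0.195 0.1945 [ 0.4  0.3 -0.8]
0.18 0.1796 [-0.8  0.5 -0.1]
0.165 0.1647 [-0.8  0.1  0.2]
0.15 0.1497 [ 0.2 -0.3 -0.2]
0.135 0.1347 [-1.1  0.   0.6]
0.12 0.1195 [0.1 1.  0.4]
0.1075 0.1074 [-0.1  0.1 -0.4]
0.106 0.106 [ 0.3  0.6 -0.4]
0.1045 0.1044 [0.4 0.4 0.2]
0.103 0.1029 [-0.1 -0.2 -1.1]
0.1015 0.1027 [-6.   1.3 14.8]
12.025 0.5803090981411192
1324 [ 8.99683839e-04 -7.39886612e-03  9.99972223e-01] 0.07458466477339995 [ 0.50025569 -0.09651293  0.07116337] [0.6267992  0.02051495 0.07685091]
```

View pics/c3.png

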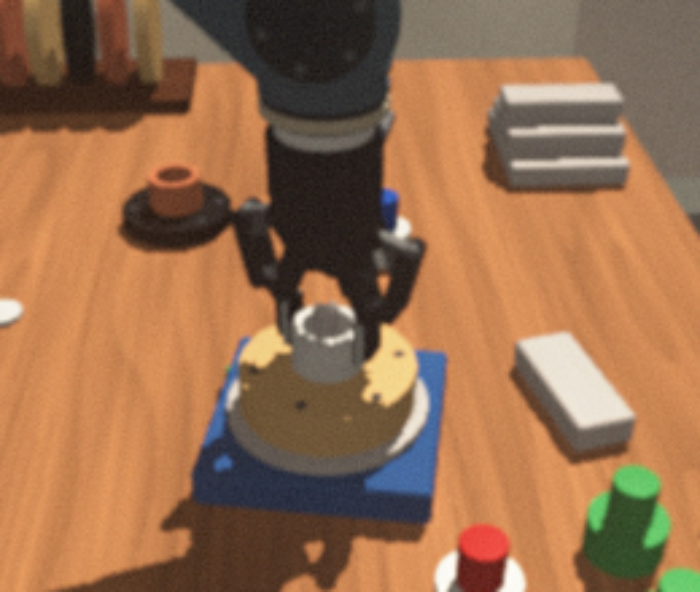

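The half is seated: contact came at TCP z 0.1027 as predicted, and its top face reads level at 74.6 mm (nominal 74). I'll release it and fetch the cap.

```bash
python3 - <<'E'
from h import *
from cell import r,optics
CAP=np.array([.6503,-.2055])
r.set_gripper(1.0); r.sleep(.1)
p=r.current_tool_pos()
r.move_linear([p[0],p[1],.23],vel=.15)
q=down(np.radians(-52))
r.move_to([*CAP,.18],q)
d=optics.get_image("side"); np.savez("side4.npz",**d)
k,n,zz,pp=tanfit(d,SEAT,.06,.13); print(k,n,zz,pp.min(0),pp.max(0))
cv2.imwrite("pics/c4.png",cv2.resize(d["pixels"][100:320,200:460,::-1],(700,592)))
r.set_gripper(.75)
print(r.current_t(),r.current_opening())
E
```

```text
1504 [ 7.35775320e-04 -2.86708835e-03  9.99995619e-01] 0.07453528483316377 [ 0.50008621 -0.09633884  0.07149247] [0.62724519 0.0280327  0.07713496]
14.8583 0.7561748843850202
```

View pics/c4.png

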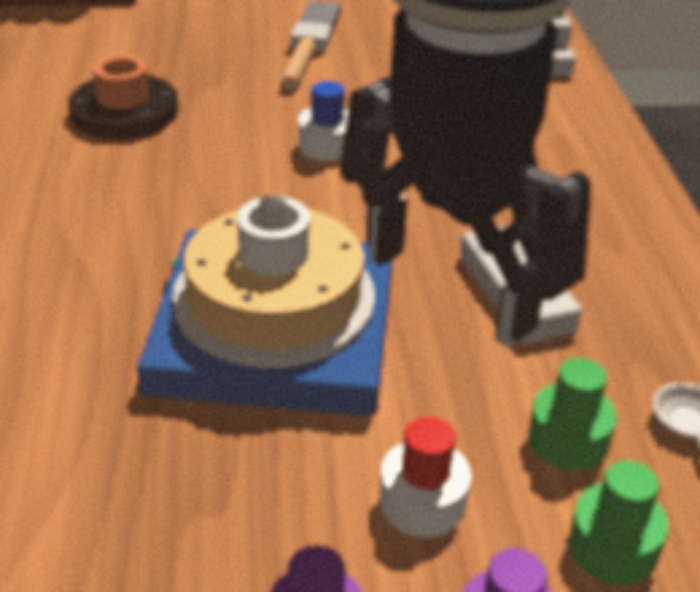

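The upper half lies flat, with the post tip showing in its collar at crop (270,210). The red cap at crop (428,470) stands clear of its neighbours. I'll grasp it now.

```bash
python3 - <<'E'
from h import *
from cell import r,optics
CAP=np.array([.6503,-.2055])
r.move_linear([*CAP,.061],vel=.1)
print(r.current_contact_force())
r.set_gripper(0.0,50); r.sleep(.2)
print("open",r.current_opening(),r.current_tool_pos(),r.current_contact_force())
r.move_linear([*CAP,.10],vel=.1); r.move_linear([*CAP,.24],vel=.2);r.sleep(.15)
print("open",r.current_opening(),r.current_contact_force())
r.move_linear([*SEAT,.24],vel=.2);r.sleep(.15)
print("open",r.current_opening(),r.current_contact_force(),r.current_tool_pos(),r.current_t())
d=optics.get_image("side"); np.savez("side5.npz",**d)
cv2.imwrite("pics/c5.png",cv2.resize(d["pixels"][40:260,180:440,::-1],(700,592)))
E
```

```text
[ 0.0449865   0.53961058 -0.31988971]
open 0.3508896584079101 [ 0.65061385 -0.20559157  0.06159705] [-0.8823847   1.41167964  6.37047218]
open 0.3583913993495897 [-0.15871449  1.04828333 -1.30980614]
open 0.3584259531878423 [-0.10364303 -0.08508159 -1.77324632] [ 0.56278867 -0.03045652  0.23981708] 19.625
```

View pics/c5.png

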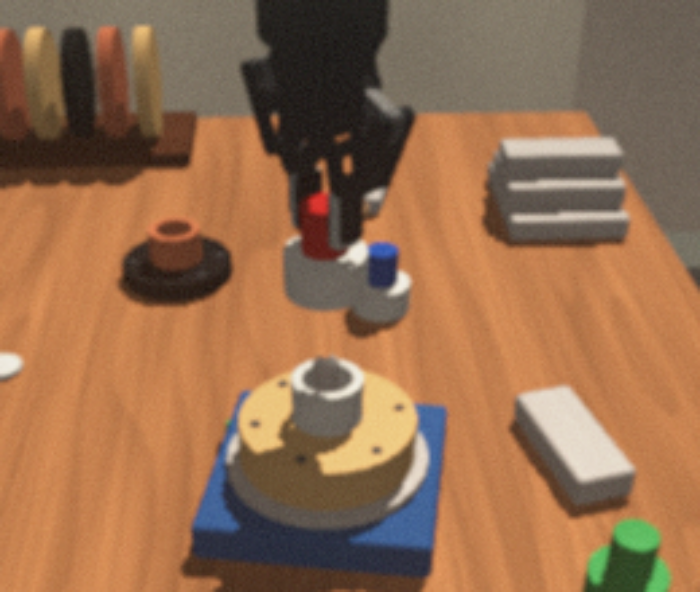

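```bash
python3 - <<'E'
from h import *
d=dict(np.load("side5.npz"));P=pts(d);hsv=cv2.cvtColor(d["pixels"],cv2.COLOR_RGB2HSV)
near=np.hypot(P[...,0]-SEAT[0],P[...,1]-SEAT[1])<.06
m=near&(P[...,2]>.176)&(P[...,2]<.204)&(hsv[...,1]<60)
p=P[m];print(m.sum(),p.min(0),p.max(0),circ(p))
red=((hsv[...,0]<8)|(hsv[...,0]>172))&(hsv[...,1]>150)&near; p=P[red]; print("red",len(p),p.min(0),p.max(0),circ(p))
# collar top and post tip in the open
m=near&(P[...,2]>.104)&(P[...,2]<.113)&(np.hypot(P[...,0]-SEAT[0],P[...,1]-SEAT[1])<.035)
print("collar",circ(onz(d,big(m).reshape(-1,2),.108)))
# tilt: silver wall upper vs lower centre
for lo,hi in((.178,.19),(.19,.204)):
    m=near&(P[...,2]>lo)&(P[...,2]<hi)&(hsv[...,1]<60)&(hsv[...,2]>60);p=P[m];print(lo,p[:,0].min(),p[:,0].max(),p[:,1].min(),m.sum())
E
```

```text
339 [ 0.53779321 -0.05997848  0.17840604] [ 0.59049047 -0.03605693  0.20392334] (array([ 0.56356904, -0.03069805]), np.float64(0.02728999095114525))
red 245 [ 0.54762572 -0.04862358  0.21099139] [ 0.5707694  -0.01182783  0.24480015] (array([ 0.56120679, -0.0328559 ]), np.float64(0.012173821180448003))
collar (array([ 0.5629922 , -0.03400248]), np.float64(0.02058909554243938))
0.178 0.5390335858982422 0.5904904676315507 -0.05928997723764062 127
0.19 0.5377932050307553 0.590430654304081 -0.059978483771726654 212
```

The cap is upright and centred at (0.5636, -0.0307), on the post axis within about 1 mm. I'll lower it; contact should come at TCP z of about 0.1696.

```bash
python3 - <<'E'
from h import *
from cell import r,optics
S=SEAT
f0=r.current_contact_force()
for z in list(np.arange(.225,.18,-.015))+list(np.arange(.175,.164,-.0015)):
    r.move_linear([*S,z],vel=.08 if z>.176 else .03)
    f=r.current_contact_force()-f0; print(round(z,4),r.current_tool_pos()[2].round(4),f.round(1))
    if f[2]>10 or np.hypot(f[0],f[1])>15: break
r.sleep(.2); print(r.current_t(),r.current_opening())
d=optics.get_image("side"); np.savez("side6.npz",**d)
cv2.imwrite("pics/c6.png",cv2.resize(d["pixels"][60:280,180:440,::-1],(700,592)))
E
```

```text
0.225 0.2244 [-0.7 -0.8  1. ]
0.21 0.2097 [ 0.4 -0.5  1. ]
0.195 0.1947 [-0.3  0.1  1.5]
0.18 0.1797 [-1.   0.5  0.2]
0.175 0.175 [0.1 0.5 1. ]
0.1735 0.1735 [-0.5  0.3  1.5]
0.172 0.1719 [-0.8  0.2  0.6]
0.1705 0.1704 [-1.1  0.9  0.4]
0.169 0.1696 [-2.1  1.   6.8]
0.1675 0.1695 [-8.7  1.9 22. ]
22.775 0.3513900649347949
```

View pics/c6.png

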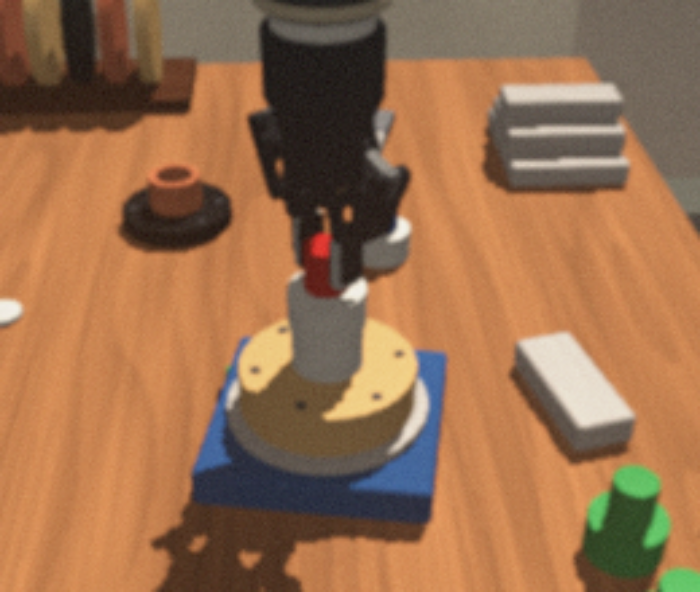

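The cap is seated on the collar, with contact at 0.1696 as predicted. I'll release, back off and check.

```bash
python3 - <<'E'
from h import *
from cell import r,optics
p=r.current_tool_pos(); r.move_linear([p[0],p[1],.1695],vel=.03)
r.set_gripper(0.9); r.sleep(.1)
r.move_linear([p[0],p[1],.29],vel=.12)
r.move_linear([.40,.14,.30],vel=.25); r.sleep(.2)
d=optics.get_image("side"); P=pts(d);hsv=cv2.cvtColor(d["pixels"],cv2.COLOR_RGB2HSV)
k,n,zz,pp=tanfit(d,SEAT,.06,.1); print("half",k,n,zz,pp.min(0),pp.max(0))
near=np.hypot(P[...,0]-SEAT[0],P[...,1]-SEAT[1])<.05
m=near&(P[...,2]>.112)&(P[...,2]<.135)&(hsv[...,1]<60);p=P[m];print("cap wall",m.sum(),circ(p))
m=near&(P[...,2]>.133)&(P[...,2]<.142)&(hsv[...,1]<60);print("shoulder z",np.median(P[m][:,2]))
red=((hsv[...,0]<8)|(hsv[...,0]>172))&(hsv[...,1]>150)&near; t=red&(P[...,2]>.167); print("knob top z",np.median(P[t][:,2]),circ(onz(d,big(t).reshape(-1,2),.172)))
e=optics.get_image("top")
cv2.imwrite("pics/c7.png",np.hstack([cv2.resize(d["pixels"][80:260,210:390,::-1],(390,390)),cv2.resize(e["pixels"][140:300,260:420,::-1],(390,390))]))
print(r.current_t(),r.current_contact_force())
E
```

```text
half 1471 [ 0.00143791 -0.00410987  0.99999052] 0.07456236003381003 [ 0.50027077 -0.09549121  0.07135607] [0.62708602 0.02485866 0.07709254]
cap wall 276 (array([ 0.56350639, -0.03068956]), np.float64(0.026661017927598327))
shoulder z 0.13830509221004045
knob top z 0.17225174375527114 (array([ 0.56355094, -0.03365661]), np.float64(0.017035158803148702))
26.2417 [0.2165191  0.24605682 0.48496438]
```

View pics/c7.png

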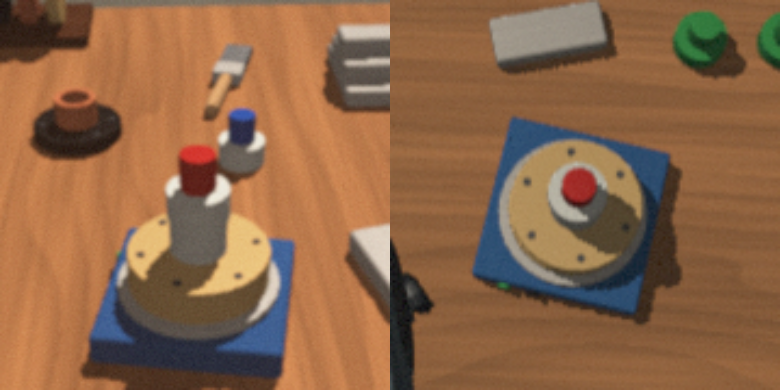

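Both views show the tan half flat on the lower half. The red-knobbed cap sits upright on its collar (knob at crop (198,165) side, (578,186) top), and the gripper is clear.

```bash
python3 -c "
from cell import r
r.hand_in()"
```

```text
the job is handed in; nothing more can be done
```

The mould is closed and the job handed in, with the clock at about 26 s of the 59 s allowed. I lowered the tan upper half over the post until it touched the lower half, then lowered the red-knobbed cap until it touched the collar. Each was released only after it was fully down.

Last checks before handing in:

| Part | Measured | Nominal | Tilt | Off the measured post axis |
|---|---|---|---|---|
| Upper half, top face | 74.6 mm above the table | 74 mm | about 0.3° | about 2–4 mm |
| Cap, shoulder | 138.3 mm above the table | 138 mm | looks upright | about 1.5 mm (wall fit) |
| Cap, knob top | 172.3 mm above the table | 172 mm | looks upright | about 4 mm (contour fit) |

- **Clear of the robot:** the gripper had backed off, and the force reading was near zero.
- **Disagreement:** the two fits for the cap's position in y differ by about 3 mm, well inside the 15 mm allowed. None of the checks failed.

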